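Close the screw jar: back-turn the lid until the thread drops, then screw it home

TASK

The red lid of the screw jar is lying on the desk. Close the jar: set the lid level on the mouth and, pressing only lightly, turn it backwards (anticlockwise seen from above) until it has ridden up to the top of the thread and you feel it drop in, then screw it down clockwise until it is fully home and just snug, and let go. Never force it down on the jar or overtighten it, and leave the tape measure, the hard drive and the screwdriver where they lie.

Things in the scene. Friction and masses are not known exactly. Their poses are not given: they have to be found in the camera images.
- lid: Red plastic screw lid with ribbed skirt, 60 mm outer diameter, 20.5 mm high, about 60 g, lying top up on the desk. Origin: centre of the skirt's lower edge; z out of the lid's top. Inside, 18 mm above the origin, is the face that meets the jar's rim when the lid is home. While gripped it has to rise and sink with the thread, so the hand must follow.
- lid_lugs (a point): Centre of the lid, 4.5 mm above its origin, at the level of three lugs inside the skirt, 120 degrees apart, which ride on or under the jar's thread; all three are alike, so any yaw of the lid will do. Snug: after the lid has come home, turn on until it resists with about 0.15 to 0.5 N m, some 20 to 40 degrees further; about 1 N m overtightens it.
- mouth (a point): Centre of the jar's mouth at rim height, z up along its axis. While the lid rests on the thread its origin lies 13.5 mm (just dropped in) to 8.3 mm (top of the ride) below here: turned anticlockwise it climbs 5 mm within at most a third of a turn, drops 5 mm at once, then would climb again. Home, 115 to 140 degrees clockwise of the drop, it lies 18 mm below.
- shoulder (a point): On the axis, 22 mm below the mouth, where the neck meets the jar's shoulder (jar 72 mm wide, clear, full of screws). Neck 45.6 mm in diameter, 52 mm over its right-handed three-start rounded thread, which moves the lid 15 mm per full turn; sideways play of the lid about 1 mm. The angle at which the thread begins is not known: it differs from jar to jar and is found by feel.
- caddy: Grey parts caddy screwed to the desk; its rubber-lined well holds the jar fast against lifting and turning. Origin: on the desk under the jar's axis, 109 mm below the mouth. Walls 36 mm high; it reaches 50 mm to either side along x, 48 mm towards -y, 172 mm towards +y (two trays of hardware). A force on the jar counts as one on the caddy; while the lid is not home, turning it under more than 15 N spoils the thread.
- tape: Yellow and black tape measure standing on the desk, 70 x 36 x 52 mm high, origin at the centre of its underside; leave it alone.
- drive: Bare 3.5-inch hard drive lying flat, 102 (x) x 147 (y) x 26 mm high, origin at the centre of its underside; leave it alone.
- driver: Screwdriver with a red handle lying on the desk, 190 mm long along its x, handle (26 mm thick) towards -x, origin at mid-length on the desk; leave it alone.
Mind the look-alikes: they are no part of the job. What is meant by the lid is not black or turquoise, and is the larger of those in its own colour.

How it is judged:
By the outcome, as a careful person would: the job done as asked, in the order asked, and still so for the second after the job is handed in, with the robot touching nothing.
It also fails if it takes over 67 s, if anything falls off the work surface, if the arm or the gripper's body presses on something with over 40 N, if the wrist force passes 120 N, or if a joint passes its speed limit or range.

ROBOT

A 6-joint arm with a two-finger parallel gripper is mounted at the origin on the work surface. World frame = base frame: x ahead of the robot, y to its left, z up, the work surface at z = 0. Lengths are in m, angles in rad, forces in N, time in s.
With the tool pointing down it reaches from about 0.325 to 0.775 m from the base axis. Payload 5.5 kg.
Tool frame: the origin (TCP) lies where the fingers leave the gripper's body, on its centre line; the fingertips stand 73 mm ahead of it and the grasp point (between the pads) lies robot.pinch_z ahead of it (robot.pinch_z is the distance from the TCP to the grasp point, in m); z points along the fingers, y is the line along which they close (so a half turn about z gives the same grasp; the last joint's range is limited). The gripper opens to 85 mm and grips with 20 to 120 N. Pads are 22 mm wide; open, the fingers measure 114 mm over their backs; the gripper's body (76 mm by 85 mm) begins 54 mm behind the grasp point. The pads swing forward as they close: fully open they stand 13 mm farther back than shut.
Start: joints at [-1.36, 0.091, 1.231, -0, 1.82, -0.057], TCP at [0.159, -0.579, 0.304] pointing down, gripper open.
Joint ranges: [-2.87, 2.87], [-0.86, 2.18], [0.17, 2.46], [-1.51, 4.65], [0.06, 2.69], [-2.65, 2.65]. Speed limits (rad/s): [2.57, 2.57, 3.01, 3.14, 3.14, 3.14].

INTERFACE

Orientations are given as a unit quaternion [w, x, y, z].
In Python, from bench import robot gives the robot as it stands.
- The arm moves only by the tool apply_moves, never from a script. Its argument "steps" is a list of rows, each an object of numbers: "claw": the finger opening in mm, from 0 to 85.4; "tx", "ty", "tz": the shift along the tool's x, y, z in mm; "rx", "ry", "rz": the turn, a rotation vector about the tool's x, y, z in degrees. In form: [{"claw": .., "tx": .., "ty": .., "tz": .., "rx": .., "ry": .., "rz": ..}, ...]. A call has 1 to 20 rows; each row shifts and turns the commanded pose from where the row before left it, along the tool's axes as they then stand; what a row does not reach is not made up. A row lasts 1/10 s, in which the tool goes at most 50 mm and 8.59 degrees, less where a joint would pass 70% of its speed; a pose out of reach is approached as far as the arm can. A call is refused whole if a number of a shift passes 50 or a number of a turn 8.59, either way. A call with a gripper value outside its range is refused whole. The fingers move at their own pace and stop on an object; "newtons" is the grip in N (left out, the last holds). Time passes only in rows, so rows that do not move let the fingers close. It gives the time, the measured TCP pose, the force, the opening and the grip force at its end, in the units of the state.
- robot.state(): the state, without advancing time (a new reading comes with each control period).
- robot.grab_frame(name): name is "side" or "top"; returns a dict with "pixels" (384x512x3 uint8, red, green, blue), "depth" (384x512 float32, m along the optical axis (not along the pixel's ray), 0 where there is no reading), "mtx" (3x3 intrinsics, pixels), "cam_to_world" (4x4, takes a point from camera to world coordinates). Camera axes: x right, y up, looking along -z (the intrinsics and any distortion apply to the point x, -y, -z); pixel columns grow to the right and rows downward; lengths in m; the calibration is good to about 2 mm. A picture is of the moment at which its call begins.
- robot.finish_job(): hands the job in; it is judged then, once.
The state is a dict: "time": time; "joint_pos": joint angles; "joint_vel": joint speeds; "tau": joint torques, N m; "tcp_pos": TCP position; "tcp_rot": TCP orientation; "force": force on the tool from outside, world axes, zero at the start; "wrist_torque": the same for the moment, N m; "opening": finger opening in m; "gripper_force": force on a finger pad.
Only numpy, scipy, OpenCV 4.12 (cv2) and the standard library are available. Lean on these libraries where they do the work, as an engineer would, in place of code of your own. Each camera call takes 0.05 s, during which the arm holds its last target. There are 200 camera calls.

## Working session

There is one attempt and no reset: what is moved stays moved. The work goes in short steps, Python scripts to look and compute and a tool call to move; the robot and the scene stay as the last step left them, time stands still between calls to the robot, and variables do not carry over. Pictures are saved under pics/ and viewed, at most 10 in all, crops included, and the job is handed in when it is done.

Besides the shell and the picture viewer there is one more tool, called after "Call:" as name([rows], argument=value, ...), one row to a line, values as JSON. apply_moves: Moves the arm, as the interface text tells. Its arguments: {"type":"object","properties":{"steps":{"type":"array"},"newtons":{"type":"number"}},"required":["steps"]}

```bash
mkdir -p pics
cat > h.py <<'E'
from bench import robot
import numpy as np, cv2
def grab(n,save=None):
    f=robot.grab_frame(n)
    if save: cv2.imwrite('pics/'+save+'.png',cv2.cvtColor(f['pixels'],cv2.COLOR_RGB2BGR))
    return f
def ray(f,u,v):
    K=f['mtx'];T=f['cam_to_world'];d=np.array([(u-K[0,2])/K[0,0],-(v-K[1,2])/K[1,1],-1.])
    return T[:3,3],T[:3,:3]@d
def onz(f,u,v,z):
    o,d=ray(f,u,v);return o+d*(z-o[2])/d[2]
def bydepth(f,u,v):
    o,d=ray(f,u,v);return o+d*f['depth'][int(v),int(u)]
def red(f):
    h=cv2.cvtColor(f['pixels'],cv2.COLOR_RGB2HSV)
    return (((h[...,0]<8)|(h[...,0]>172))&(h[...,1]>130)&(h[...,2]>60)).astype(np.uint8)
def blobs(m,amin=60):
    n,l,s,c=cv2.connectedComponentsWithStats(m)
    return [(i,s[i],c[i],l==i) for i in range(1,n) if s[i][4]>amin]
E
python3 - <<'E'
from h import *
import pickle
F={}
for n in('top','side'):
    f=F[n]=grab(n,n+'0')
    print(n,f['cam_to_world'][:3,3],f['mtx'][0,0])
    for i,s,c,m in blobs(red(f)):
        z=[bydepth(f,u,v) for v,u in zip(*np.where(m&(f['depth']>0)))]
        z=np.array(z); print(s,c.round(1),np.median(z,0).round(3) if len(z) else None, z[:,2].max().round(3))
pickle.dump(F,open('F0.pkl','wb'))
print(robot.pinch_z,robot.state())
a=np.vstack([cv2.imread('pics/top0.png')]); b=cv2.imread('pics/side0.png')
E
```

```text
top [ 0.40306153 -0.06646149  0.79909797] 388.7913865032335
[307 216  30  29 667] [321.6 230.4] [ 0.483 -0.204  0.021] 0.026
[240 234  14  47 506] [246.9 257.5] [ 0.43  -0.054  0.024] 0.029
[357 234  20  19 296] [366.4 243.2] [ 0.457 -0.293  0.014] 0.018
side [0.2139708  0.41255616 0.81050532] 429.01599296967566
[332 160  15  14 153] [338.6 166.2] [ 0.457 -0.292  0.012] 0.016
[300 173  24  19 368] [311.3 181.9] [ 0.483 -0.202  0.02 ] 0.024
[278 222  37  30 408] [295.9 236.3] [ 0.43  -0.05   0.022] 0.027
0.0539 {'time': 0.1, 'joint_pos': array([-1.35972350e+00,  9.18171241e-02,  1.23176891e+00, -7.97180100e-07,
        1.81979075e+00, -5.67084043e-02]), 'joint_vel': array([-0.00028028, -0.00198458, -0.00419728, -0.0013684 ,  0.00095439,
        0.00068923]), 'tau': array([ 3.29840572e-03, -4.60216856e+01, -4.19219792e+01,  1.63805430e-05,
        1.06150543e-02,  6.44717346e-07]), 'tcp_pos': array([ 0.15872376, -0.57850187,  0.30284178]), 'tcp_rot': array([-8.89377763e-04,  9.91049653e-01,  1.33490785e-01, -6.91683114e-05]), 'force': array([-0.23389017,  0.34967885,  0.7672369 ]), 'wrist_torque': array([0.00919692, 0.00014457, 0.07032208]), 'gripper_force': 0.0, 'opening': 0.08554438099658276}
```

View pics/top0.png

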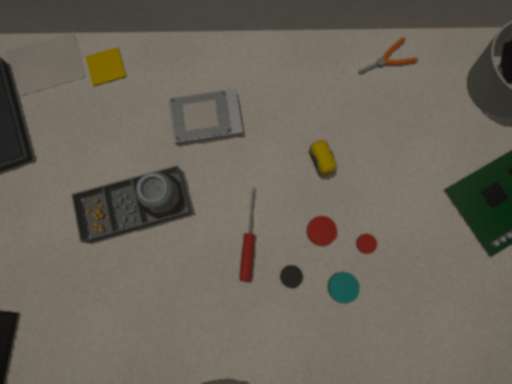

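View pics/side0.png

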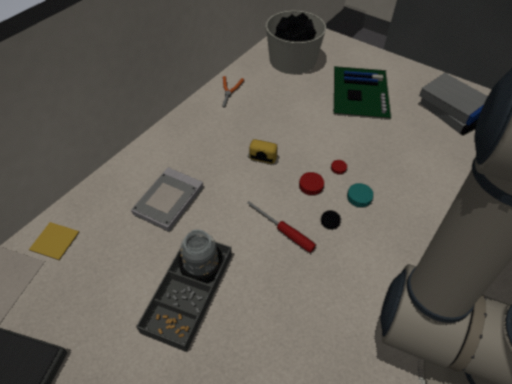

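The top view shows two red discs, at (322,230), about 30 px wide, and (366,243), about 20 px. There is also a black disc at (291,276) and a turquoise one at (343,288). The lid is the larger red disc, at (322,230). The jar mouth is at about (155,188) in the top view and (199,243) in the side view. Next I'll confirm the lid in an enlarged crop.

Run:
```python
from h import *
import pickle
F=pickle.load(open('F0.pkl','rb'))
def crop(n,u,v,r=32,k=6):
    p=cv2.cvtColor(F[n]['pixels'],cv2.COLOR_RGB2BGR)[v-r:v+r,u-r:u+r]
    p=cv2.resize(p,None,fx=k,fy=k,interpolation=cv2.INTER_CUBIC)
    p=cv2.convertScaleAbs(p,alpha=1.5)
    for i in range(0,2*r,8):
        cv2.putText(p,str(u-r+i),(i*k,8),0,.3,(0,255,255));cv2.putText(p,str(v-r+i),(0,i*k+8),0,.3,(0,255,255))
    return cv2.resize(p,(390,290)) if 0 else p
a=np.hstack([crop('top',335,235,48,4),crop('top',157,190,24,8)]);b=np.hstack([crop('side',320,176,24,8),crop('side',200,250,24,8)])
cv2.imwrite('pics/crop1.png',cv2.resize(np.vstack([a,b]),(600,600),interpolation=cv2.INTER_AREA))
# lid via two views: ellipse of red mask
for n in F:
    f=F[n]
    print(n)
    for u,v in [(155,188),(150,183),(147,188),(163,188),(155,177),(155,196)] if n=='top' else [(199,243),(199,234),(187,243),(211,243)]:
        print(u,v,f['depth'][v,u],bydepth(f,u,v).round(3))
    # mouth points in height 0.1-0.118
    h,w=f['depth'].shape
    uu,vv=np.meshgrid(np.arange(w),np.arange(h));K=f['mtx']
    d=f['depth'];P=np.stack([(uu-K[0,2])/K[0,0]*d,-(vv-K[1,2])/K[1,1]*d,-d],-1)@f['cam_to_world'][:3,:3].T+f['cam_to_world'][:3,3]
    c=(157,190) if n=='top' else (200,250)
    m=(np.hypot(uu-c[0],vv-c[1])<30)&(d>0)
    z=P[...,2][m];print(np.histogram(z,bins=np.arange(0,.14,.01)))
    q=P[m&(P[...,2]>.1)]; print(len(q),q.mean(0),q.min(0),q.max(0))
    rm=max(blobs(red(f)&(np.abs(uu-320)<30).astype(np.uint8)),key=lambda b:b[1][4])[3] if n=='top' else blobs(red(f))[1][3]
    q=P[rm&(d>0)];t=q[q[:,2]>np.percentile(q[:,2],50)]
    print('lid',q.mean(0),(q.min(0)+q.max(0))/2,np.percentile(q[:,2],[10,50,90]))
```

```text
top
155 188 0.72883725 [0.559 0.116 0.088]
150 183 0.73252296 [0.569 0.126 0.086]
147 188 0.7297724 [0.559 0.131 0.087]
163 188 0.70884186 [0.554 0.096 0.107]
155 177 0.71914285 [0.576 0.113 0.101]
155 196 0.7242538 [0.543 0.115 0.089]
(array([497, 117, 145, 613,  42,  45,  58,  59, 717,  95, 250,  17,   0,
         0]), array([0.  , 0.01, 0.02, 0.03, 0.04, 0.05, 0.06, 0.07, 0.08, 0.09, 0.1 ,
       0.11, 0.12, 0.13, 0.14]))
267 [0.55577343 0.11690594 0.10506908] [0.53091521 0.09352429 0.1000169 ] [0.58252602 0.14555132 0.11227296]
lid [ 0.48231884 -0.20394847  0.02070285] [ 0.4832828  -0.20424564  0.01818026] [0.01902101 0.02073992 0.02244676]
side
199 243 0.8424785 [0.558 0.113 0.086]
199 234 0.8481063 [0.569 0.1   0.092]
187 243 0.8344622 [0.574 0.129 0.093]
211 243 0.8412162 [0.539 0.099 0.087]
(array([261,  51, 154, 495,  83,  86,  84, 122, 539, 146, 204,   4,   0,
         0]), array([0.  , 0.01, 0.02, 0.03, 0.04, 0.05, 0.06, 0.07, 0.08, 0.09, 0.1 ,
       0.11, 0.12, 0.13, 0.14]))
208 [0.55476271 0.12015277 0.10472677] [0.53198025 0.09272041 0.1000914 ] [0.58229413 0.14337348 0.11080173]
lid [ 0.48271029 -0.20279271  0.01949382] [ 0.482322   -0.20553007  0.01712192] [0.01741899 0.01959289 0.02160852]
```

View pics/crop1.png

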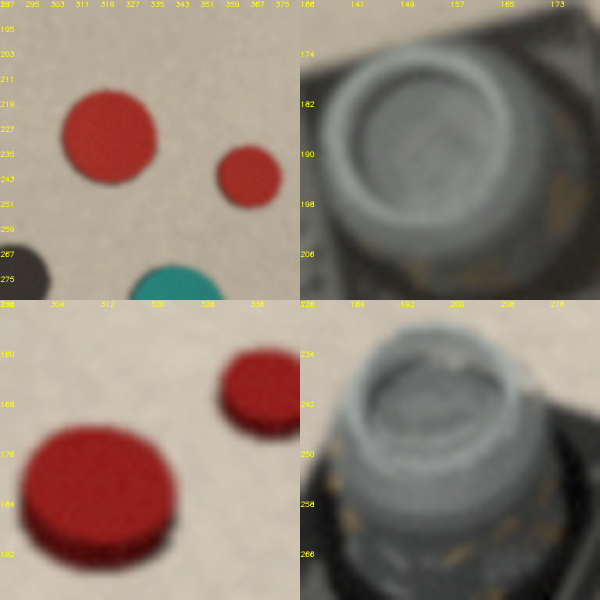

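```bash
cat >> h.py <<'E'
from scipy.optimize import least_squares
def cloud(f):
    d=f['depth'];h,w=d.shape;uu,vv=np.meshgrid(np.arange(w),np.arange(h));K=f['mtx'];T=f['cam_to_world']
    return np.stack([(uu-K[0,2])/K[0,0]*d,-(vv-K[1,2])/K[1,1]*d,-d],-1)@T[:3,:3].T+T[:3,3]
def circ(q,r=None):
    c=q[:,:2].mean(0)
    if r is None:
        s=least_squares(lambda p:np.hypot(q[:,0]-p[0],q[:,1]-p[1])-p[2],[*c,.022],loss='soft_l1',f_scale=.002)
    else: s=least_squares(lambda p:np.hypot(q[:,0]-p[0],q[:,1]-p[1])-r,c,loss='soft_l1',f_scale=.002)
    return s.x
E
python3 - <<'E'
from h import *
import pickle
F=pickle.load(open('F0.pkl','rb'))
for n in F:
    f=F[n];P=cloud(f);ok=f['depth']>0
    near=ok&(np.hypot(P[...,0]-.557,P[...,1]-.119)<.04)
    for lo in(.1,.103,.106):
        q=P[near&(P[...,2]>lo)];print(n,lo,len(q),circ(q).round(4),np.median(q[:,2]).round(4))
    # caddy edge direction (height 0.03-0.04)
    q=P[ok&(P[...,2]>.03)&(P[...,2]<.04)&(np.hypot(P[...,0]-.55,P[...,1]-.18)<.15)]
    print('caddy',cv2.minAreaRect((q[:,:2]*1000).astype(np.float32)))
    # lid: top contour ray cast; subpixel ellipse of whole mask vs. height
    b=[x for x in blobs(red(f)) if abs(x[2][0]-(322 if n=='top' else 311))<5][0]
    q=P[b[3]&ok&(P[...,2]>.012)]
    cn=max(cv2.findContours(b[3].astype(np.uint8),0,1)[0],key=len)[:,0]
    e=np.array([onz(f,u,v,.0205) for u,v in cn]);print('lid circ',circ(e).round(4),'table z',np.median(P[...,2][ok&(P[...,2]<.012)&(P[...,2]>-.012)&(np.hypot(P[...,0]-.48,P[...,1]+.2)<.06)]).round(4))
    for k in F: pass
# two-view triangulation of lid and mouth centres
def tri(a,b):
    o1,d1=ray(F['top'],*a);o2,d2=ray(F['side'],*b)
    A=np.stack([d1,-d2],1);t=np.linalg.lstsq(A,o2-o1,rcond=None)[0];p,q=o1+d1*t[0],o2+d2*t[1];return (p+q)/2,np.linalg.norm(p-q)
print(tri((321.6,230.4),(311.5,180)))
print(tri((153,188),(196.5,239.5)))
E
```

```text
top 0.1 267 [0.5564 0.1181 0.0226] 0.1045
top 0.103 174 [0.5565 0.118  0.0219] 0.1071
top 0.106 106 [0.5567 0.1184 0.0214] 0.1089
caddy ((540.6254272460938, 178.84912109375), (101.04413604736328, 221.30116271972656), 15.206841468811035)
lid circ [ 0.4825 -0.204   0.0282] table z 0.0001
side 0.1 208 [0.5568 0.1183 0.0219] 0.1046
side 0.103 133 [0.557  0.1182 0.0215] 0.1069
side 0.106 83 [0.5572 0.1179 0.0213] 0.1077
caddy ((541.3847045898438, 177.96292114257812), (101.07640838623047, 220.19898986816406), 15.185182571411133)
lid circ [ 0.4827 -0.2024  0.0283] table z -0.0009
(array([ 0.48229464, -0.20261803,  0.02686386]), np.float64(0.0014850319280969874))
(array([0.55708043, 0.11635016, 0.10328514]), np.float64(0.003970563378715848))
```

Call:
apply_moves([
  {"claw":62,"rz":-8.2},
  {"rz":-8.2},
  {"rz":-8.2},
  {"rz":-8.2},
  {"rz":-8.2},
  {"rz":-8.2},
  {"rz":-8.2},
  {"rz":-8.2},
  {"rz":-8.2},
  {"rz":-8.0},
], newtons=40)

```text
schema error: expected keys claw, tx, ty, tz, rx, ry, rz
```

```bash
cat >> h.py <<'E'
from scipy.spatial.transform import Rotation as Rn
def Rt(s): q=s['tcp_rot'];return Rn.from_quat([q[1],q[2],q[3],q[0]])
def go(x,y,z=None):
    s=robot.state();R=Rt(s).as_matrix();p=s['tcp_pos'];t=np.array([x,y,p[2] if z is None else z])
    print('t',round(s['time'],2),'tcp',p.round(4),'R',R.round(4).tolist(),'\nj',s['joint_pos'].round(3),'F',s['force'].round(2),'M',s['wrist_torque'].round(3),'op',round(s['opening'],4),'gf',s['gripper_force'],'pz',robot.pinch_z)
    print('tool shift mm',(R.T@(t-p)*1000).round(1))
E
python3 -c "
from h import *
go(.4825,-.2035,.15)"
```

```text
t 0.1 tcp [ 0.1587 -0.5785  0.3028] R [[0.9644, 0.2646, -0.0004], [0.2646, -0.9644, 0.0017], [0.0001, -0.0018, -1.0]] 
j [-1.36   0.092  1.232 -0.     1.82  -0.057] F [-0.23  0.35  0.77] M [0.009 0.    0.07 ] op 0.0855 gf 0.0 pz 0.0539
tool shift mm [ 411.4 -275.7  153.4]
```

All the keys are required in every row.

Call:
apply_moves([
  {"claw":62,"tx":0,"ty":0,"tz":0,"rx":0,"ry":0,"rz":-8.2},
  {"claw":62,"tx":0,"ty":0,"tz":0,"rx":0,"ry":0,"rz":-8.2},
  {"claw":62,"tx":0,"ty":0,"tz":0,"rx":0,"ry":0,"rz":-8.2},
  {"claw":62,"tx":0,"ty":0,"tz":0,"rx":0,"ry":0,"rz":-8.2},
  {"claw":62,"tx":0,"ty":0,"tz":0,"rx":0,"ry":0,"rz":-8.2},
  {"claw":62,"tx":0,"ty":0,"tz":0,"rx":0,"ry":0,"rz":-8.2},
  {"claw":62,"tx":0,"ty":0,"tz":0,"rx":0,"ry":0,"rz":-8.2},
  {"claw":62,"tx":0,"ty":0,"tz":0,"rx":0,"ry":0,"rz":-8.2},
  {"claw":62,"tx":0,"ty":0,"tz":0,"rx":0,"ry":0,"rz":-8.2},
  {"claw":62,"tx":0,"ty":0,"tz":0,"rx":0,"ry":0,"rz":-8.0},
], newtons=40)

```text
time: 1.1
tcp_pos: [0.1588, -0.5785, 0.3032]
tcp_rot: [-0.0, 0.659, 0.752, 0.0]
force: [0.4, 0.4, 0.5]
opening: 0.0622
gripper_force: 0.0
```

```bash
python3 -c "
from h import *
go(.4825,-.2035,.15)"
```

```text
t 1.1 tcp [ 0.1588 -0.5785  0.3032] R [[-0.1302, 0.9915, -0.0003], [0.9915, 0.1302, 0.0012], [0.0012, -0.0001, -1.0]] 
j [-1.36   0.092  1.231  0.     1.82  -1.49 ] F [0.43 0.38 0.45] M [0.063 0.024 0.07 ] op 0.0622 gf 0.0 pz 0.0539
tool shift mm [329.5 369.8 153.6]
```

Call:
apply_moves([
  {"claw":74,"tx":27.5,"ty":30.8,"tz":10,"rx":0,"ry":0,"rz":0},
  {"claw":74,"tx":27.5,"ty":30.8,"tz":10,"rx":0,"ry":0,"rz":0},
  {"claw":74,"tx":27.5,"ty":30.8,"tz":10,"rx":0,"ry":0,"rz":0},
  {"claw":74,"tx":27.5,"ty":30.8,"tz":10,"rx":0,"ry":0,"rz":0},
  {"claw":74,"tx":27.5,"ty":30.8,"tz":10,"rx":0,"ry":0,"rz":0},
  {"claw":74,"tx":27.5,"ty":30.8,"tz":10,"rx":0,"ry":0,"rz":0},
  {"claw":74,"tx":27.5,"ty":30.8,"tz":10,"rx":0,"ry":0,"rz":0},
  {"claw":74,"tx":27.5,"ty":30.8,"tz":10,"rx":0,"ry":0,"rz":0},
  {"claw":74,"tx":27.5,"ty":30.8,"tz":10,"rx":0,"ry":0,"rz":0},
  {"claw":74,"tx":27.5,"ty":30.8,"tz":10,"rx":0,"ry":0,"rz":0},
  {"claw":74,"tx":27.5,"ty":30.8,"tz":10,"rx":0,"ry":0,"rz":0},
  {"claw":74,"tx":27,"ty":31,"tz":10,"rx":0,"ry":0,"rz":0},
  {"claw":74,"tx":0,"ty":0,"tz":20,"rx":0,"ry":0,"rz":0},
  {"claw":74,"tx":0,"ty":0,"tz":20,"rx":0,"ry":0,"rz":0},
  {"claw":74,"tx":0,"ty":0,"tz":0,"rx":0,"ry":0,"rz":0},
], newtons=40)

```text
time: 2.6
tcp_pos: [0.4834, -0.2045, 0.14]
tcp_rot: [-0.003, 0.661, 0.75, -0.001]
force: [0.8, -0.0, 0.2]
opening: 0.074
gripper_force: 0.0
```

```bash
python3 -c "
from h import *
go(.4825,-.2035,.075)
f=grab('side');p=cv2.cvtColor(f['pixels'],cv2.COLOR_RGB2BGR)[110:230,230:390]
cv2.imwrite('pics/s1.png',cv2.convertScaleAbs(cv2.resize(p,(800,600),interpolation=2),alpha=1.5))
P=cloud(f);m=(f['depth']>0)&(np.hypot(P[...,0]-.4825,P[...,1]+.2035)<.065)
print(np.histogram(P[...,2][m],bins=np.arange(-.005,.2,.005)))
"
```

```text
t 2.6 tcp [ 0.4834 -0.2045  0.14  ] R [[-0.1253, 0.9921, -0.0062], [0.9921, 0.1254, 0.0031], [0.0038, -0.0057, -1.0]] 
j [-0.465 -0.076  1.689 -0.     1.535 -0.591] F [ 0.78 -0.01  0.17] M [ 0.013  0.017 -0.028] op 0.074 gf 0.0 pz 0.0539
tool shift mm [ 0.8 -0.4 65. ]
(array([998, 271,  37,  34, 261, 135,   0,   0,   0,   0,   0,   0,   0,
         0,   0,   0,  10,  17,  24,  25,  22,  27,  19,  19,  18,  38,
       106,  49,  50,  92,  71,  60,  52,  76, 102, 111, 148,  60,  15,
         6]), array([-0.005,  0.   ,  0.005,  0.01 ,  0.015,  0.02 ,  0.025,  0.03 ,
        0.035,  0.04 ,  0.045,  0.05 ,  0.055,  0.06 ,  0.065,  0.07 ,
        0.075,  0.08 ,  0.085,  0.09 ,  0.095,  0.1  ,  0.105,  0.11 ,
        0.115,  0.12 ,  0.125,  0.13 ,  0.135,  0.14 ,  0.145,  0.15 ,
        0.155,  0.16 ,  0.165,  0.17 ,  0.175,  0.18 ,  0.185,  0.19 ,
        0.195]))
```

View pics/s1.png

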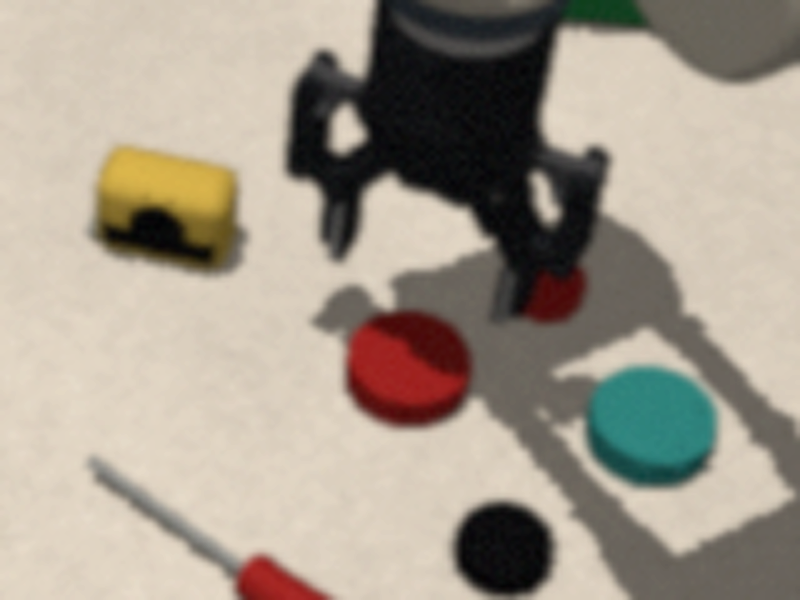

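The side view shows the open fingers straddling the large red lid at crop (408,365). The fingertips are about 64 mm ahead of the TCP, and the small lid is well clear. I'll descend and grip.

Call:
apply_moves([
  {"claw":74,"tx":0.8,"ty":-0.4,"tz":20,"rx":0,"ry":0,"rz":0},
  {"claw":74,"tx":0,"ty":0,"tz":20,"rx":0,"ry":0,"rz":0},
  {"claw":74,"tx":0,"ty":0,"tz":15,"rx":0,"ry":0,"rz":0},
  {"claw":74,"tx":0,"ty":0,"tz":10,"rx":0,"ry":0,"rz":0},
  {"claw":74,"tx":0,"ty":0,"tz":5,"rx":0,"ry":0,"rz":0},
  {"claw":74,"tx":0,"ty":0,"tz":0,"rx":0,"ry":0,"rz":0},
  {"claw":50,"tx":0,"ty":0,"tz":0,"rx":0,"ry":0,"rz":0},
  {"claw":50,"tx":0,"ty":0,"tz":0,"rx":0,"ry":0,"rz":0},
  {"claw":50,"tx":0,"ty":0,"tz":0,"rx":0,"ry":0,"rz":0},
  {"claw":50,"tx":0,"ty":0,"tz":0,"rx":0,"ry":0,"rz":0},
  {"claw":50,"tx":0,"ty":0,"tz":0,"rx":0,"ry":0,"rz":0},
  {"claw":50,"tx":0,"ty":0,"tz":0,"rx":0,"ry":0,"rz":0},
], newtons=40)

```text
time: 3.85
tcp_pos: [0.4849, -0.2053, 0.0753]
tcp_rot: [0.001, 0.662, 0.75, 0.0]
force: [-0.1, 0.2, 5.6]
opening: 0.0586
gripper_force: 43.5
```

```bash
python3 -c "
from h import *
go(.5568,.1182,.25)"
```

```text
t 3.85 tcp [ 0.4849 -0.2053  0.0753] R [[-0.1244, 0.9922, 0.0022], [0.9922, 0.1244, -0.0012], [-0.0015, 0.002, -1.0]] 
j [-0.465 -0.028  1.762 -0.     1.405 -0.59 ] F [-0.14  0.21  5.58] M [ 0.042  0.115 -0.011] op 0.0586 gf 43.51366980046009 pz 0.0539
tool shift mm [ 311.8  111.9 -175. ]
```

Call:
apply_moves([
  {"claw":50,"tx":0,"ty":0,"tz":-10,"rx":0,"ry":0,"rz":0},
  {"claw":50,"tx":0,"ty":0,"tz":-20,"rx":0,"ry":0,"rz":0},
  {"claw":50,"tx":0,"ty":0,"tz":-30,"rx":0,"ry":0,"rz":0},
  {"claw":50,"tx":0,"ty":0,"tz":-30,"rx":0,"ry":0,"rz":0},
  {"claw":50,"tx":0,"ty":0,"tz":-30,"rx":0,"ry":0,"rz":0},
  {"claw":50,"tx":0,"ty":0,"tz":-30,"rx":0,"ry":0,"rz":0},
  {"claw":50,"tx":0,"ty":0,"tz":-25,"rx":0,"ry":0,"rz":0},
  {"claw":50,"tx":0,"ty":0,"tz":0,"rx":0,"ry":0,"rz":0},
  {"claw":50,"tx":0,"ty":0,"tz":0,"rx":0,"ry":0,"rz":0},
])

```text
time: 4.75
tcp_pos: [0.4842, -0.2049, 0.249]
tcp_rot: [0.0, 0.662, 0.75, 0.0]
force: [0.0, -0.3, -0.9]
opening: 0.0588
gripper_force: 43.2
```

```bash
python3 -c "
from h import *
go(.5568,.1182,.25)"
```

```text
t 4.75 tcp [ 0.4842 -0.2049  0.249 ] R [[-0.1244, 0.9922, 0.0004], [0.9922, 0.1244, -0.0002], [-0.0002, 0.0004, -1.0]] 
j [-0.465 -0.113  1.531  0.     1.724 -0.59 ] F [ 0.04 -0.3  -0.9 ] M [-0.006  0.038  0.01 ] op 0.0588 gf 43.176528260386995 pz 0.0539
tool shift mm [311.6 112.2  -1. ]
```

Call:
apply_moves([
  {"claw":50,"tx":15,"ty":5,"tz":0,"rx":0,"ry":0,"rz":0},
  {"claw":50,"tx":30,"ty":11,"tz":0,"rx":0,"ry":0,"rz":0},
  {"claw":50,"tx":35,"ty":12,"tz":0,"rx":0,"ry":0,"rz":0},
  {"claw":50,"tx":35,"ty":12,"tz":0,"rx":0,"ry":0,"rz":0},
  {"claw":50,"tx":35,"ty":13,"tz":0,"rx":0,"ry":0,"rz":0},
  {"claw":50,"tx":35,"ty":13,"tz":0,"rx":0,"ry":0,"rz":0},
  {"claw":50,"tx":35,"ty":13,"tz":0,"rx":0,"ry":0,"rz":0},
  {"claw":50,"tx":35,"ty":13,"tz":0,"rx":0,"ry":0,"rz":0},
  {"claw":50,"tx":30,"ty":10,"tz":0,"rx":0,"ry":0,"rz":0},
  {"claw":50,"tx":20,"ty":7,"tz":0,"rx":0,"ry":0,"rz":0},
  {"claw":50,"tx":6.6,"ty":3.2,"tz":0,"rx":0,"ry":0,"rz":0},
  {"claw":50,"tx":0,"ty":0,"tz":8,"rx":0,"ry":0,"rz":-8.5},
  {"claw":50,"tx":0,"ty":0,"tz":8,"rx":0,"ry":0,"rz":-8.5},
  {"claw":50,"tx":0,"ty":0,"tz":8,"rx":0,"ry":0,"rz":-8.5},
  {"claw":50,"tx":0,"ty":0,"tz":8,"rx":0,"ry":0,"rz":-8.5},
  {"claw":50,"tx":0,"ty":0,"tz":8,"rx":0,"ry":0,"rz":0},
  {"claw":50,"tx":0,"ty":0,"tz":0,"rx":0,"ry":0,"rz":0},
  {"claw":50,"tx":0,"ty":0,"tz":0,"rx":0,"ry":0,"rz":0},
])

```text
time: 6.55
tcp_pos: [0.5566, 0.118, 0.2085]
tcp_rot: [-0.0, 0.415, 0.91, -0.0]
force: [0.2, 0.1, -0.5]
opening: 0.0586
gripper_force: 43.1
```

```bash
python3 -c "
from h import *
go(.5568,.1182,.197)
f=grab('side')
P=cloud(f);m=(red(f)>0)&(f['depth']>0)&(np.hypot(P[...,0]-.557,P[...,1]-.118)<.06)
q=P[m];print(len(q),q.mean(0),q.min(0),q.max(0))
n=m.astype(np.uint8);v,u=np.where(m);print(u.min(),u.max(),v.min(),v.max())
p=cv2.cvtColor(f['pixels'],cv2.COLOR_RGB2BGR)[150:285,110:290]
cv2.imwrite('pics/s2.png',cv2.convertScaleAbs(cv2.resize(p,(800,600),interpolation=2),alpha=1.7))
"
```

```text
t 6.55 tcp [0.5566 0.118  0.2085] R [[-0.6555, 0.7552, -0.0009], [0.7552, 0.6555, -0.0002], [0.0004, -0.0008, -1.0]] 
j [ 0.149  0.01   1.483 -0.     1.65  -0.566] F [ 0.18  0.1  -0.48] M [-0.016 -0.009  0.015] op 0.0586 gf 43.14132808945678 pz 0.0539
tool shift mm [ 0.   0.3 11.5]
314 [0.54985086 0.13322526 0.15039057] [0.52670585 0.09043516 0.13564713] [0.58501881 0.14727871 0.15604337]
179 209 213 244
```

View pics/s2.png

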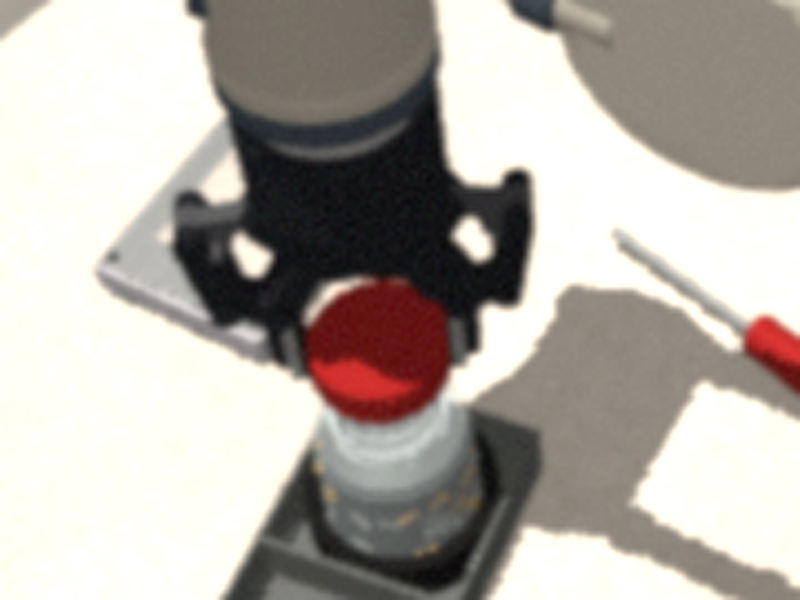

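The lid is held level above the jar, with its centre at crop (378,345), and the fingers are on either side of it. Next I'll measure its centre relative to the TCP.

```bash
python3 -c "
from h import *
f=grab('side')
s=robot.state();R=Rt(s).as_matrix();p=s['tcp_pos']
P=cloud(f);m=(red(f)>0)&(f['depth']>0)&(np.hypot(P[...,0]-.557,P[...,1]-.118)<.06)
q=P[m]
sk=q[(q[:,2]<.151)&(q[:,2]>.136)];c=circ(sk,.030);print('skirt',len(sk),c,circ(sk))
# extreme along tool-x in tool frame
a=(q-p)@R; print('tool coords min/max',a.min(0),a.max(0))
print('centre off in tool',(np.r_[c,p[2]]-p)@R*1000)
# bottom rim contour pixels cast at z .133, front half
mm=m.astype(np.uint8);cn=max(cv2.findContours(mm,0,1)[0],key=len)[:,0]
low=np.array([onz(f,u,v+.5,p[2]-.0755) for u,v in cn if v>236]);print('lowrim',len(low),circ(low,.030))
tp=np.array([onz(f,u,v,p[2]-.055) for u,v in cn if v<232]);print('top',len(tp),circ(tp,.030))
"
```

```text
skirt 90 [0.55749452 0.11647732] [0.55731138 0.11686684 0.0296067 ]
tool coords min/max [-0.02957754 -0.02609704  0.05257105] [0.02976881 0.02862812 0.07249858]
centre off in tool [-1.61708835e+00 -6.32517662e-01  2.21104325e-04]
lowrim 30 [0.55941086 0.11449239]
top 16 [0.54584959 0.15649274]
```

Call:
apply_moves([
  {"claw":50,"tx":0,"ty":0,"tz":8,"rx":0,"ry":0,"rz":0},
  {"claw":50,"tx":0,"ty":0,"tz":8,"rx":0,"ry":0,"rz":0},
  {"claw":50,"tx":0,"ty":0,"tz":5,"rx":0,"ry":0,"rz":0},
  {"claw":50,"tx":0,"ty":0,"tz":3,"rx":0,"ry":0,"rz":0},
  {"claw":50,"tx":0,"ty":0,"tz":3,"rx":0,"ry":0,"rz":0},
  {"claw":50,"tx":0,"ty":0,"tz":2,"rx":0,"ry":0,"rz":0},
  {"claw":50,"tx":0,"ty":0,"tz":1,"rx":0,"ry":0,"rz":0},
  {"claw":50,"tx":0,"ty":0,"tz":1,"rx":0,"ry":0,"rz":0},
  {"claw":50,"tx":0,"ty":0,"tz":0,"rx":0,"ry":0,"rz":0},
])

```text
time: 7.55
tcp_pos: [0.5568, 0.1182, 0.1779]
tcp_rot: [0.0, 0.414, 0.91, 0.0]
force: [-0.2, -0.0, 0.2]
opening: 0.0588
gripper_force: 43.1
```

```bash
python3 -c "
from h import *
go(.5568,.1182,.172)"
```

```text
t 7.55 tcp [0.5568 0.1182 0.1779] R [[-0.6579, 0.7531, 0.0001], [0.7531, 0.6579, 0.0], [-0.0001, 0.0001, -1.0]] 
j [ 0.149  0.02   1.527 -0.     1.594 -0.569] F [-0.16 -0.02  0.24] M [0.034 0.028 0.016] op 0.0588 gf 43.14198137142513 pz 0.0539
tool shift mm [ 0.  -0.   5.9]
```

Call:
apply_moves([
  {"claw":50,"tx":0,"ty":0,"tz":1,"rx":0,"ry":0,"rz":0},
  {"claw":50,"tx":0,"ty":0,"tz":1,"rx":0,"ry":0,"rz":0},
  {"claw":50,"tx":0,"ty":0,"tz":0,"rx":0,"ry":0,"rz":0},
])

```text
time: 7.85
tcp_pos: [0.5568, 0.1182, 0.1757]
tcp_rot: [-0.0, 0.414, 0.91, -0.0]
force: [-0.7, 0.6, -0.4]
opening: 0.0589
gripper_force: 43.1
```

Call:
apply_moves([
  {"claw":50,"tx":0,"ty":0,"tz":1,"rx":0,"ry":0,"rz":0},
  {"claw":50,"tx":0,"ty":0,"tz":0,"rx":0,"ry":0,"rz":0},
])

```text
time: 8.05
tcp_pos: [0.5568, 0.1182, 0.1747]
tcp_rot: [-0.0, 0.414, 0.91, -0.0]
force: [0.5, 0.5, -0.8]
opening: 0.0588
gripper_force: 43.1
```

Call:
apply_moves([
  {"claw":50,"tx":0,"ty":0,"tz":1,"rx":0,"ry":0,"rz":0},
  {"claw":50,"tx":0,"ty":0,"tz":0,"rx":0,"ry":0,"rz":0},
])

```text
time: 8.25
tcp_pos: [0.5568, 0.1182, 0.1737]
tcp_rot: [-0.0, 0.414, 0.91, -0.0]
force: [-1.0, 0.9, -1.0]
opening: 0.0585
gripper_force: 43.1
```

Call:
apply_moves([
  {"claw":50,"tx":0,"ty":0,"tz":1,"rx":0,"ry":0,"rz":0},
  {"claw":50,"tx":0,"ty":0,"tz":0,"rx":0,"ry":0,"rz":0},
])

```text
time: 8.45
tcp_pos: [0.5568, 0.1181, 0.1727]
tcp_rot: [-0.0, 0.414, 0.91, -0.0]
force: [0.3, 0.1, 0.0]
opening: 0.059
gripper_force: 43.1
```

Call:
apply_moves([
  {"claw":50,"tx":0,"ty":0,"tz":0.7,"rx":0,"ry":0,"rz":0},
  {"claw":50,"tx":0,"ty":0,"tz":0,"rx":0,"ry":0,"rz":0},
])

```text
time: 8.65
tcp_pos: [0.5568, 0.1182, 0.1721]
tcp_rot: [-0.0, 0.414, 0.91, -0.0]
force: [0.7, 0.7, -0.2]
opening: 0.0587
gripper_force: 43.1
```

Call:
apply_moves([
  {"claw":50,"tx":0,"ty":0,"tz":0.7,"rx":0,"ry":0,"rz":0},
  {"claw":50,"tx":0,"ty":0,"tz":0,"rx":0,"ry":0,"rz":0},
])

```text
time: 8.85
tcp_pos: [0.5568, 0.1182, 0.1714]
tcp_rot: [0.0, 0.414, 0.91, 0.0]
force: [1.4, 0.6, -0.7]
opening: 0.0589
gripper_force: 43.1
```

Call:
apply_moves([
  {"claw":50,"tx":0,"ty":0,"tz":0.7,"rx":0,"ry":0,"rz":0},
  {"claw":50,"tx":0,"ty":0,"tz":0,"rx":0,"ry":0,"rz":0},
])

```text
time: 9.05
tcp_pos: [0.5569, 0.1182, 0.1712]
tcp_rot: [0.0, 0.414, 0.91, 0.0]
force: [-0.9, 0.0, 1.4]
opening: 0.0589
gripper_force: 43.4
```

Call:
apply_moves([
  {"claw":50,"tx":0,"ty":0,"tz":0.7,"rx":0,"ry":0,"rz":0},
  {"claw":50,"tx":0,"ty":0,"tz":0,"rx":0,"ry":0,"rz":0},
])

```text
time: 9.25
tcp_pos: [0.5569, 0.1182, 0.171]
tcp_rot: [0.0, 0.414, 0.91, 0.0]
force: [-1.2, -0.6, 5.1]
opening: 0.0593
gripper_force: 43.7
```

Call:
apply_moves([
  {"claw":50,"tx":0,"ty":0,"tz":-0.33,"rx":0,"ry":0,"rz":-8},
  {"claw":50,"tx":0,"ty":0,"tz":-0.33,"rx":0,"ry":0,"rz":-8},
  {"claw":50,"tx":0,"ty":0,"tz":0,"rx":0,"ry":0,"rz":0},
])

```text
time: 9.55
tcp_pos: [0.5572, 0.1182, 0.1716]
tcp_rot: [0.001, 0.282, 0.959, 0.0]
force: [-0.5, -0.5, 4.8]
opening: 0.0587
gripper_force: 43.7
```

```bash
python3 -c "
from h import *
go(.5568,.1182,.171)"
```

```text
t 9.55 tcp [0.5572 0.1182 0.1716] R [[-0.8407, 0.5414, 0.0019], [0.5414, 0.8407, 0.0003], [-0.0014, 0.0012, -1.0]] 
j [ 0.149  0.023  1.536 -0.     1.581 -0.849] F [-0.48 -0.47  4.76] M [0.024 0.016 0.104] op 0.0587 gf 43.68190771036457 pz 0.0539
tool shift mm [ 0.3 -0.3  0.6]
```

Call:
apply_moves([
  {"claw":50,"tx":0,"ty":0,"tz":-0.33,"rx":0,"ry":0,"rz":-8},
  {"claw":50,"tx":0,"ty":0,"tz":-0.33,"rx":0,"ry":0,"rz":-8},
  {"claw":50,"tx":0,"ty":0,"tz":0,"rx":0,"ry":0,"rz":0},
])

```text
time: 9.85
tcp_pos: [0.5572, 0.1182, 0.1722]
tcp_rot: [0.001, 0.148, 0.989, 0.0]
force: [-0.2, -0.1, 5.9]
opening: 0.0588
gripper_force: 43.7
```

Call:
apply_moves([
  {"claw":50,"tx":0,"ty":0,"tz":-0.33,"rx":0,"ry":0,"rz":-8},
  {"claw":50,"tx":0,"ty":0,"tz":-0.33,"rx":0,"ry":0,"rz":-8},
  {"claw":50,"tx":0,"ty":0,"tz":0,"rx":0,"ry":0,"rz":0},
])

```text
time: 10.15
tcp_pos: [0.5572, 0.1183, 0.1729]
tcp_rot: [0.001, 0.009, 1.0, 0.0]
force: [0.5, 0.2, 5.4]
opening: 0.0591
gripper_force: 43.7
```

Call:
apply_moves([
  {"claw":50,"tx":0,"ty":0,"tz":-0.33,"rx":0,"ry":0,"rz":-8},
  {"claw":50,"tx":0,"ty":0,"tz":-0.33,"rx":0,"ry":0,"rz":-8},
  {"claw":50,"tx":0,"ty":0,"tz":0,"rx":0,"ry":0,"rz":0},
])

```text
time: 10.45
tcp_pos: [0.5572, 0.1183, 0.1736]
tcp_rot: [0.001, -0.131, 0.991, 0.0]
force: [-0.5, -0.1, 5.7]
opening: 0.059
gripper_force: 43.8
```

Call:
apply_moves([
  {"claw":50,"tx":0,"ty":0,"tz":-0.35,"rx":0,"ry":0,"rz":-8},
  {"claw":50,"tx":0,"ty":0,"tz":-0.35,"rx":0,"ry":0,"rz":-8},
  {"claw":50,"tx":0,"ty":0,"tz":0,"rx":0,"ry":0,"rz":0},
])

```text
time: 10.75
tcp_pos: [0.5572, 0.1183, 0.1742]
tcp_rot: [0.001, -0.267, 0.964, -0.0]
force: [1.0, 0.3, 5.0]
opening: 0.0589
gripper_force: 43.7
```

Call:
apply_moves([
  {"claw":50,"tx":0,"ty":0,"tz":-0.35,"rx":0,"ry":0,"rz":-8},
  {"claw":50,"tx":0,"ty":0,"tz":0,"rx":0,"ry":0,"rz":0},
])

```text
time: 10.95
tcp_pos: [0.5571, 0.1182, 0.1746]
tcp_rot: [0.001, -0.334, 0.943, -0.0]
force: [0.1, -0.8, 5.8]
opening: 0.0589
gripper_force: 43.7
```

Call:
apply_moves([
  {"claw":50,"tx":0,"ty":0,"tz":-0.35,"rx":0,"ry":0,"rz":-8},
  {"claw":50,"tx":0,"ty":0,"tz":0,"rx":0,"ry":0,"rz":0},
])

```text
time: 11.15
tcp_pos: [0.5572, 0.1183, 0.1749]
tcp_rot: [0.001, -0.399, 0.917, -0.0]
force: [0.9, 0.3, 5.0]
opening: 0.0587
gripper_force: 43.7
```

```bash
python3 -c "
from h import *
go(.5568,.1182,.171)"
```

```text
t 11.15 tcp [0.5572 0.1183 0.1749] R [[-0.6821, -0.7312, 0.0018], [-0.7312, 0.6821, 0.0003], [-0.0014, -0.0011, -1.0]] 
j [ 0.149  0.021  1.531  0.     1.587 -2.242] F [0.94 0.32 4.99] M [ 0.029 -0.093  0.003] op 0.0587 gf 43.704410299780534 pz 0.0539
tool shift mm [0.3 0.3 3.9]
```

Call:
apply_moves([
  {"claw":50,"tx":0,"ty":0,"tz":-0.35,"rx":0,"ry":0,"rz":-8},
  {"claw":50,"tx":0,"ty":0,"tz":0,"rx":0,"ry":0,"rz":0},
])

```text
time: 11.35
tcp_pos: [0.5571, 0.1183, 0.175]
tcp_rot: [0.001, -0.461, 0.887, -0.0]
force: [-0.0, -0.2, 6.0]
opening: 0.0587
gripper_force: 43.7
```

Call:
apply_moves([
  {"claw":50,"tx":0,"ty":0,"tz":-0.25,"rx":0,"ry":0,"rz":-6},
  {"claw":50,"tx":0,"ty":0,"tz":0,"rx":0,"ry":0,"rz":0},
])

```text
time: 11.55
tcp_pos: [0.5569, 0.1183, 0.175]
tcp_rot: [0.0, -0.506, 0.862, -0.0]
force: [0.8, 0.4, 3.9]
opening: 0.0585
gripper_force: 43.7
```

Call:
apply_moves([
  {"claw":50,"tx":0,"ty":0,"tz":-0.25,"rx":0,"ry":0,"rz":-6},
  {"claw":50,"tx":0,"ty":0,"tz":0,"rx":0,"ry":0,"rz":0},
])

```text
time: 11.75
tcp_pos: [0.5566, 0.1181, 0.1739]
tcp_rot: [-0.001, -0.551, 0.835, 0.0]
force: [0.4, 0.0, -0.7]
opening: 0.0587
gripper_force: 43.1
```

```bash
python3 -c "
from h import *
go(.5568,.1182,.171)"
```

```text
t 11.75 tcp [0.5566 0.1181 0.1739] R [[-0.3931, -0.9195, -0.0013], [-0.9195, 0.3931, -0.0005], [0.001, 0.001, -1.0]] 
j [ 0.149  0.022  1.532 -0.     1.589 -2.588] F [ 0.4   0.02 -0.75] M [-0.098 -0.11   0.009] op 0.0587 gf 43.14788982921202 pz 0.0539
tool shift mm [-0.2 -0.2  2.9]
```

The upward force has gone, so the lid is past the top of the thread. Now I'll let it sink in.

Call:
apply_moves([
  {"claw":50,"tx":0,"ty":0,"tz":1,"rx":0,"ry":0,"rz":0},
  {"claw":50,"tx":0,"ty":0,"tz":1,"rx":0,"ry":0,"rz":0},
  {"claw":50,"tx":0,"ty":0,"tz":1,"rx":0,"ry":0,"rz":0},
  {"claw":50,"tx":0,"ty":0,"tz":0,"rx":0,"ry":0,"rz":0},
])

```text
time: 12.15
tcp_pos: [0.5566, 0.1182, 0.1715]
tcp_rot: [-0.0, -0.552, 0.834, 0.0]
force: [0.3, 0.3, -0.6]
opening: 0.0589
gripper_force: 43.2
```

Call:
apply_moves([
  {"claw":50,"tx":0,"ty":0,"tz":0.7,"rx":0,"ry":0,"rz":0},
  {"claw":50,"tx":0,"ty":0,"tz":0,"rx":0,"ry":0,"rz":0},
])

```text
time: 12.35
tcp_pos: [0.5568, 0.1182, 0.1712]
tcp_rot: [0.0, -0.553, 0.833, 0.0]
force: [-0.6, 0.7, 0.2]
opening: 0.0588
gripper_force: 43.2
```

Call:
apply_moves([
  {"claw":50,"tx":0,"ty":0,"tz":0.7,"rx":0,"ry":0,"rz":0},
  {"claw":50,"tx":0,"ty":0,"tz":0,"rx":0,"ry":0,"rz":0},
])

```text
time: 12.55
tcp_pos: [0.5569, 0.1182, 0.171]
tcp_rot: [0.0, -0.553, 0.833, -0.0]
force: [-0.5, 0.4, 1.0]
opening: 0.0589
gripper_force: 43.4
```

```bash
python3 -c "
from h import *
go(.5568,.1182,.171)"
```

```text
t 12.55 tcp [0.5569 0.1182 0.171 ] R [[-0.3885, -0.9214, 0.0005], [-0.9214, 0.3885, 0.0001], [-0.0003, -0.0004, -1.0]] 
j [ 0.149  0.023  1.537  0.     1.581 -2.593] F [-0.52  0.45  0.95] M [-0.015  0.111  0.054] op 0.0589 gf 43.3721935688709 pz 0.0539
tool shift mm [ 0.   0.1 -0. ]
```

Call:
apply_moves([
  {"claw":50,"tx":0,"ty":0,"tz":0.33,"rx":0,"ry":0,"rz":8},
  {"claw":50,"tx":0,"ty":0,"tz":0.33,"rx":0,"ry":0,"rz":8},
  {"claw":50,"tx":0,"ty":0,"tz":0.33,"rx":0,"ry":0,"rz":8},
  {"claw":50,"tx":0,"ty":0,"tz":0,"rx":0,"ry":0,"rz":0},
])

```text
time: 12.95
tcp_pos: [0.5569, 0.1182, 0.1699]
tcp_rot: [0.0, -0.367, 0.93, -0.0]
force: [-0.9, -0.2, 1.2]
opening: 0.0587
gripper_force: 43.3
```

Call:
apply_moves([
  {"claw":50,"tx":0,"ty":0,"tz":0.33,"rx":0,"ry":0,"rz":8},
  {"claw":50,"tx":0,"ty":0,"tz":0.33,"rx":0,"ry":0,"rz":8},
  {"claw":50,"tx":0,"ty":0,"tz":0.33,"rx":0,"ry":0,"rz":8},
  {"claw":50,"tx":0,"ty":0,"tz":0,"rx":0,"ry":0,"rz":0},
])

```text
time: 13.35
tcp_pos: [0.5569, 0.1182, 0.1689]
tcp_rot: [0.0, -0.167, 0.986, 0.0]
force: [-1.0, -0.6, 0.6]
opening: 0.0589
gripper_force: 43.4
```

Call:
apply_moves([
  {"claw":50,"tx":0,"ty":0,"tz":0.33,"rx":0,"ry":0,"rz":8},
  {"claw":50,"tx":0,"ty":0,"tz":0.33,"rx":0,"ry":0,"rz":8},
  {"claw":50,"tx":0,"ty":0,"tz":0.33,"rx":0,"ry":0,"rz":8},
  {"claw":50,"tx":0,"ty":0,"tz":0,"rx":0,"ry":0,"rz":0},
])

```text
time: 13.75
tcp_pos: [0.5569, 0.1182, 0.1679]
tcp_rot: [0.0, 0.04, 0.999, 0.0]
force: [0.4, -0.5, 1.9]
opening: 0.0589
gripper_force: 43.4
```

```bash
python3 -c "
from h import *
go(.5568,.1182,.1665)"
```

```text
t 13.75 tcp [0.5569 0.1182 0.1679] R [[-0.9968, 0.0804, 0.0006], [0.0804, 0.9968, 0.0001], [-0.0006, 0.0001, -1.0]] 
j [ 0.149  0.024  1.541  0.     1.576 -1.341] F [ 0.37 -0.55  1.9 ] M [ 0.039 -0.026 -0.018] op 0.0589 gf 43.40266003017092 pz 0.0539
tool shift mm [0.1 0.  1.4]
```

Call:
apply_moves([
  {"claw":50,"tx":0,"ty":0,"tz":0.33,"rx":0,"ry":0,"rz":8},
  {"claw":50,"tx":0,"ty":0,"tz":0.33,"rx":0,"ry":0,"rz":8},
  {"claw":50,"tx":0,"ty":0,"tz":0.33,"rx":0,"ry":0,"rz":8},
  {"claw":50,"tx":0,"ty":0,"tz":0.33,"rx":0,"ry":0,"rz":8},
  {"claw":50,"tx":0,"ty":0,"tz":0,"rx":0,"ry":0,"rz":0},
])

```text
time: 14.25
tcp_pos: [0.557, 0.1182, 0.1666]
tcp_rot: [0.0, 0.313, 0.95, 0.0]
force: [0.2, 0.5, 2.1]
opening: 0.0589
gripper_force: 43.4
```

Call:
apply_moves([
  {"claw":50,"tx":0,"ty":0,"tz":0.33,"rx":0,"ry":0,"rz":8},
  {"claw":50,"tx":0,"ty":0,"tz":0,"rx":0,"ry":0,"rz":0},
])

```text
time: 14.45
tcp_pos: [0.5569, 0.1182, 0.1663]
tcp_rot: [0.0, 0.379, 0.926, 0.0]
force: [0.5, 1.0, 3.1]
opening: 0.0588
gripper_force: 43.4
```

```bash
python3 -c "
from h import *
go(.5568,.1182,.1665)"
```

```text
t 14.45 tcp [0.5569 0.1182 0.1663] R [[-0.7133, 0.7008, 0.0006], [0.7008, 0.7133, 0.0], [-0.0004, 0.0005, -1.0]] 
j [ 0.149  0.025  1.543 -0.     1.573 -0.645] F [0.52 1.04 3.06] M [ 0.013 -0.004 -0.094] op 0.0588 gf 43.42559391035721 pz 0.0539
tool shift mm [ 0.1 -0.1 -0.2]
```

Call:
apply_moves([
  {"claw":50,"tx":0,"ty":0,"tz":0.3,"rx":0,"ry":0,"rz":8},
  {"claw":50,"tx":0,"ty":0,"tz":0,"rx":0,"ry":0,"rz":0},
])

```text
time: 14.65
tcp_pos: [0.557, 0.1182, 0.1663]
tcp_rot: [0.0, 0.442, 0.897, 0.0]
force: [0.1, 0.1, 4.6]
opening: 0.0586
gripper_force: 43.6
```

```bash
python3 -c "
from h import *
go(.5568,.1182,.1665);print(robot.state()['tau'][5])"
```

```text
t 14.65 tcp [0.557  0.1182 0.1663] R [[-0.6089, 0.7932, 0.001], [0.7932, 0.6089, 0.0001], [-0.0005, 0.0009, -1.0]] 
j [ 0.149  0.025  1.543 -0.     1.573 -0.505] F [0.09 0.15 4.62] M [-0.002 -0.009 -0.036] op 0.0586 gf 43.59949891869107 pz 0.0539
tool shift mm [ 0.1 -0.2 -0.2]
1.260899305343628
```

Call:
apply_moves([
  {"claw":50,"tx":0,"ty":0,"tz":0.2,"rx":0,"ry":0,"rz":8},
  {"claw":50,"tx":0,"ty":0,"tz":0,"rx":0,"ry":0,"rz":0},
])

```text
time: 14.85
tcp_pos: [0.5571, 0.1182, 0.1662]
tcp_rot: [0.001, 0.504, 0.864, 0.0]
force: [-1.3, -0.2, 4.2]
opening: 0.059
gripper_force: 43.7
```

```bash
python3 -c "
from h import *
go(.5568,.1182,.1665);print(robot.state()['tau'][5])"
```

```text
t 14.85 tcp [0.5571 0.1182 0.1662] R [[-0.4924, 0.8704, 0.0013], [0.8704, 0.4924, 0.0002], [-0.0005, 0.0012, -1.0]] 
j [ 0.149  0.025  1.543 -0.     1.572 -0.366] F [-1.31 -0.24  4.24] M [ 0.009 -0.008 -0.011] op 0.059 gf 43.694283951377315 pz 0.0539
tool shift mm [ 0.1 -0.3 -0.3]
1.1988460645079613
```

Call:
apply_moves([
  {"claw":50,"tx":0,"ty":0,"tz":0,"rx":0,"ry":0,"rz":5},
  {"claw":50,"tx":0,"ty":0,"tz":0,"rx":0,"ry":0,"rz":0},
])

```text
time: 15.05
tcp_pos: [0.5571, 0.1182, 0.1663]
tcp_rot: [0.001, 0.541, 0.841, 0.0]
force: [0.6, 0.3, 5.2]
opening: 0.0584
gripper_force: 43.7
```

```bash
python3 -c "
from h import *
go(.5568,.1182,.1665);print(robot.state()['tau'][5])"
```

```text
t 15.05 tcp [0.5571 0.1182 0.1663] R [[-0.4156, 0.9095, 0.0014], [0.9095, 0.4156, 0.0001], [-0.0005, 0.0014, -1.0]] 
j [ 0.149  0.025  1.543 -0.     1.572 -0.279] F [0.6  0.31 5.16] M [-0.028 -0.001 -0.097] op 0.0584 gf 43.71816118709404 pz 0.0539
tool shift mm [ 0.2 -0.3 -0.2]
0.6507417373359203
```

Call:
apply_moves([
  {"claw":50,"tx":0,"ty":0,"tz":0,"rx":0,"ry":0,"rz":5},
  {"claw":50,"tx":0,"ty":0,"tz":0,"rx":0,"ry":0,"rz":0},
])

```text
time: 15.25
tcp_pos: [0.5571, 0.1182, 0.1662]
tcp_rot: [0.001, 0.577, 0.817, 0.0]
force: [0.0, 0.3, 4.2]
opening: 0.0591
gripper_force: 43.7
```

```bash
python3 -c "
from h import *
go(.5568,.1182,.1665);print(robot.state()['tau'][5])"
```

```text
t 15.25 tcp [0.5571 0.1182 0.1662] R [[-0.3348, 0.9423, 0.0014], [0.9423, 0.3348, 0.0002], [-0.0003, 0.0013, -1.0]] 
j [ 0.149  0.025  1.543 -0.     1.572 -0.192] F [0.03 0.32 4.16] M [-0.014  0.065 -0.092] op 0.0591 gf 43.7181208847926 pz 0.0539
tool shift mm [ 0.1 -0.3 -0.3]
0.6503254361450672
```

Call:
apply_moves([
  {"claw":50,"tx":0,"ty":0,"tz":0,"rx":0,"ry":0,"rz":6},
  {"claw":50,"tx":0,"ty":0,"tz":0,"rx":0,"ry":0,"rz":0},
])

```text
time: 15.45
tcp_pos: [0.5571, 0.1182, 0.1662]
tcp_rot: [0.001, 0.619, 0.785, 0.0]
force: [0.1, 0.5, 5.5]
opening: 0.0586
gripper_force: 43.7
```

```bash
cat >> h.py <<'E'
def avg(n=8):
    A=[]
    for i in range(n):
        robot.grab_frame('top');s=robot.state();A.append(np.r_[s['wrist_torque'],s['tau'][5],s['force'][2]])
    A=np.array(A);print('M,tau6,Fz',A.mean(0).round(3),A.std(0).round(3),'j6',s['joint_pos'][5],'z',s['tcp_pos'][2])
E
python3 -c "
from h import *
avg()"
```

```text
M,tau6,Fz [-0.026  0.032 -0.074 -0.033  4.996] [0.022 0.024 0.036 0.091 0.352] j6 -0.08961194265940452 z 0.16626562549991383
```

Call:
apply_moves([
  {"claw":50,"tx":0,"ty":0,"tz":0,"rx":0,"ry":0,"rz":5},
  {"claw":50,"tx":0,"ty":0,"tz":0,"rx":0,"ry":0,"rz":0},
])

```text
time: 16.05
tcp_pos: [0.5571, 0.1183, 0.1662]
tcp_rot: [0.0, 0.652, 0.758, 0.001]
force: [-0.4, 0.7, 4.7]
opening: 0.0588
gripper_force: 43.7
```

```bash
python3 -c "
from h import *
avg()"
```

```text
M,tau6,Fz [ 0.024  0.033 -0.132 -0.098  5.045] [0.032 0.032 0.034 0.072 0.528] j6 -0.0022158705015683853 z 0.16623762095976347
```

Call:
apply_moves([
  {"claw":50,"tx":0,"ty":0,"tz":0,"rx":0,"ry":0,"rz":5},
  {"claw":50,"tx":0,"ty":0,"tz":0,"rx":0,"ry":0,"rz":0},
])

```text
time: 16.65
tcp_pos: [0.5571, 0.1183, 0.1662]
tcp_rot: [0.0, 0.685, 0.729, 0.001]
force: [0.2, 0.3, 5.1]
opening: 0.0589
gripper_force: 43.7
```

```bash
python3 -c "
from h import *
avg()"
```

```text
M,tau6,Fz [ 0.113  0.057 -0.188 -0.144  5.02 ] [0.024 0.034 0.023 0.07  0.328] j6 0.08511562022096311 z 0.16622396019258612
```

Call:
apply_moves([
  {"claw":50,"tx":0,"ty":0,"tz":0,"rx":0,"ry":0,"rz":5},
  {"claw":50,"tx":0,"ty":0,"tz":0,"rx":0,"ry":0,"rz":0},
])

```text
time: 17.25
tcp_pos: [0.5572, 0.1185, 0.1662]
tcp_rot: [0.0, 0.716, 0.698, 0.001]
force: [0.4, 1.2, 5.2]
opening: 0.0586
gripper_force: 43.7
```

```bash
python3 -c "
from h import *
avg()"
```

```text
M,tau6,Fz [ 0.262 -0.01  -0.263 -0.226  5.21 ] [0.028 0.035 0.048 0.06  0.585] j6 0.17303971584896327 z 0.16623065475254561
```

Call:
apply_moves([
  {"claw":50,"tx":0,"ty":0,"tz":0,"rx":0,"ry":0,"rz":4},
  {"claw":50,"tx":0,"ty":0,"tz":0,"rx":0,"ry":0,"rz":0},
])

```text
time: 17.85
tcp_pos: [0.557, 0.1186, 0.1662]
tcp_rot: [-0.0, 0.74, 0.673, 0.001]
force: [-1.0, 3.3, 5.3]
opening: 0.0588
gripper_force: 43.7
```

```bash
python3 -c "
from h import *
avg();go(.5568,.1182,.1665)"
```

```text
M,tau6,Fz [ 0.331  0.068 -0.335 -0.323  5.869] [0.032 0.028 0.034 0.04  0.467] j6 0.24305996266847485 z 0.16623380098941704
t 18.25 tcp [0.557  0.1186 0.1662] R [[0.0933, 0.9956, 0.0012], [0.9956, -0.0933, 0.0011], [0.0012, 0.001, -1.0]] 
j [1.500e-01 2.500e-02 1.543e+00 1.000e-03 1.572e+00 2.430e-01] F [0.04 1.67 5.17] M [ 0.311  0.058 -0.311] op 0.0585 gf 43.72025707711771 pz 0.0539
tool shift mm [-0.4 -0.2 -0.3]
```

The lid is snug at about 0.33 N m. I'll ease off the press, let go and retreat.

Call:
apply_moves([
  {"claw":50,"tx":0,"ty":0,"tz":-1,"rx":0,"ry":0,"rz":0},
  {"claw":80,"tx":0,"ty":0,"tz":0,"rx":0,"ry":0,"rz":0},
  {"claw":80,"tx":0,"ty":0,"tz":0,"rx":0,"ry":0,"rz":0},
  {"claw":80,"tx":0,"ty":0,"tz":0,"rx":0,"ry":0,"rz":0},
  {"claw":80,"tx":0,"ty":0,"tz":0,"rx":0,"ry":0,"rz":0},
  {"claw":80,"tx":0,"ty":0,"tz":0,"rx":0,"ry":0,"rz":0},
  {"claw":80,"tx":0,"ty":0,"tz":-10,"rx":0,"ry":0,"rz":0},
  {"claw":80,"tx":0,"ty":0,"tz":-20,"rx":0,"ry":0,"rz":0},
  {"claw":80,"tx":0,"ty":0,"tz":-30,"rx":0,"ry":0,"rz":0},
  {"claw":80,"tx":0,"ty":0,"tz":-30,"rx":0,"ry":0,"rz":0},
  {"claw":80,"tx":0,"ty":0,"tz":-30,"rx":0,"ry":0,"rz":0},
  {"claw":80,"tx":0,"ty":0,"tz":0,"rx":0,"ry":0,"rz":0},
  {"claw":80,"tx":0,"ty":0,"tz":0,"rx":0,"ry":0,"rz":0},
])

```text
time: 19.55
tcp_pos: [0.557, 0.1182, 0.288]
tcp_rot: [0.001, 0.742, 0.67, 0.001]
force: [-0.3, -0.8, -0.4]
opening: 0.0803
gripper_force: 0.0
```

```bash
python3 -c "
from h import *
s=robot.state();print(s['time'],s['tcp_pos'],s['force'],s['opening'])
f=grab('side')
P=cloud(f);m=(red(f)>0)&(f['depth']>0)&(np.hypot(P[...,0]-.557,P[...,1]-.118)<.06)
q=P[m];print(len(q),q.mean(0),np.percentile(q[:,2],[5,50,95]),circ(q[(q[:,2]<.106)],.03))
t=q[q[:,2]>.106];A=np.c_[t[:,:2]-t[:,:2].mean(0),np.ones(len(t))];print('tilt,z',np.linalg.lstsq(A,t[:,2],rcond=None)[0])
p=cv2.cvtColor(f['pixels'],cv2.COLOR_RGB2BGR)[150:330,110:350]
cv2.imwrite('pics/s3.png',cv2.convertScaleAbs(cv2.resize(p,(800,600),interpolation=2),alpha=1.7))
"
```

```text
19.55 [0.55704    0.11821009 0.28796189] [-0.26669872 -0.76047238 -0.39168193] 0.08027023250516535
653 [0.5547173  0.12293291 0.10998056] [0.1028805  0.11073947 0.11285326] [0.55735905 0.11693744]
tilt,z [ 0.00523522 -0.01388532  0.11077846]
```

View pics/s3.png

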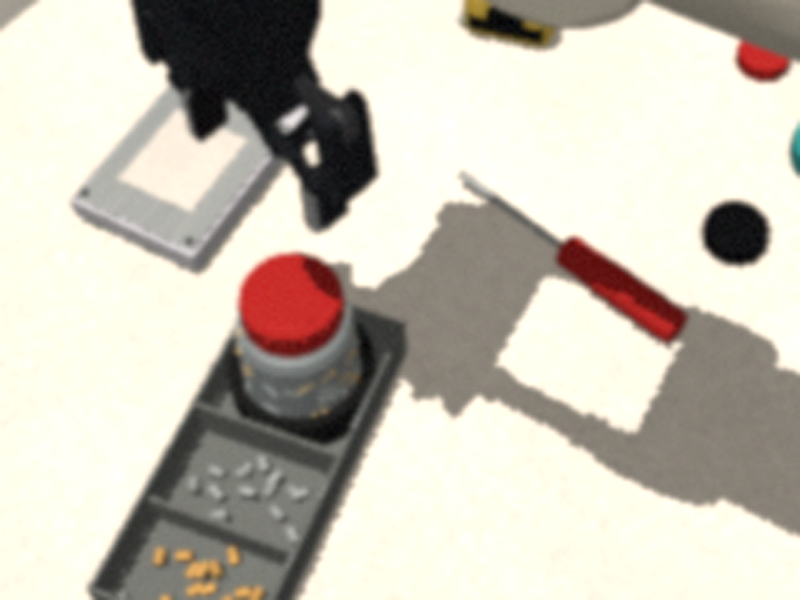

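The lid sits level on the jar at crop (290,305). Its top is at z ≈ 0.111 m (expected 0.1115), so it is home. The gripper is clear and the other things haven't moved, so I'll hand the job in.

```bash
python3 -c "
from bench import robot
print(robot.finish_job())"
```

```text
the job is handed in; nothing more can be done
None
```

The jar is closed and the job handed in at about 20 s of the 67 s: the lid rode up and dropped into the thread, was screwed home and left snug at about 0.33 N m, and the hand-in call gave no verdict.

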